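Start the missing nut on a kitchen press

TASK

Put the loose flange nut, flange down, on the bare stud of the kitchen press. Without forcing it, back it off (anticlockwise from above) until it drops into the thread (unless it has dropped in at once), then turn it clockwise until its flange is down on the plate and gently nipped up snug, and let go. Leave the salt mill, the mug and the tumbler alone.

Things in the scene. Friction and masses are not known exactly. Their poses are not given: they have to be found in the camera images.
- nut: Loose aluminium hex flange nut standing flange down, 84-168 g. Hexagon 44 mm across flats, 34 mm tall in all; round flange 54 mm wide, 4 mm thick at the bottom. Origin: centre of underside; z up, x square to a flat (flats every 60 degrees). Bore 33 mm, in which three pins 4.5 mm thick, 120 degrees apart, 12 mm above the underside, reach in to 23 mm diameter: its thread.
- stud_foot (a point): Where the bare stud's axis meets the top of the steel press plate, 42 mm above the worktop; the nut's flange is to sit here; z up. Stud: 18 mm core, coned tip ending 36.5 mm above the plate; right-hand thread of three ridges, 30 mm across, 30 mm advance per turn, about 2 mm axial play. The angle at which the thread starts is not told by any pose: feel for it.
- stud_crown (a point): The stud's axis at its crown, 24 mm above the plate: three level lands, each with a stop 4 mm high at its clockwise end. A nut set down mostly rests on these with its underside 14 mm (on a stop 18 mm) above the plate; turned clockwise there its pins jam on the stops. Backed off at most 120 degrees it can drop to 5-7 mm above the plate, in gaps some 20 degrees wide, then a stop.
- post_bare: The bare stud, fixed; origin as stud_foot. Once dropped in, the nut turned clockwise follows the thread down; after some 90 to 120 degrees flange and thread take up the play, and 0.05 to 0.1 rad more nips it to 5-30 N. 0.1 to 0.3 N m on the nut is snug. More than 80 N between nut and stud harms the thread.
- press: The press, fixed to the worktop: wooden base 130 x 190 mm with a steel plate, plate top 42 mm above the worktop. Origin under its centre, y along its length. Two studs rise from the plate on its y axis, 60 mm either side of the centre; one already carries its nut, the other (at either end) is bare.
- salt_mill: Bystander: dark wooden mill, 58 mm across, 150 mm tall, upright; origin at the centre of its foot. Above it a pendant lamp, 0.2 m wide, hangs over x 0.585, y -0.148, its lower end 0.55 m above the worktop: keep the arm clear of it.
- mug: Bystander: grey mug, 84 mm across, 91 mm tall; origin at the centre of its foot.
- tumbler: Bystander: clear drinking glass, 79 mm across, 90 mm tall; origin at the centre of its foot.

How it is judged:
By the outcome, as a careful person would: the job done as asked, in the order asked, and still so for the second after the job is handed in, with the robot touching nothing.
It also fails if it takes over 72 s, if anything falls off the work surface, if the arm or the gripper's body presses on something with over 40 N, if the wrist force passes 120 N, or if a joint passes its speed limit or range.

ROBOT

A 6-joint arm with a two-finger parallel gripper is mounted at the origin on a cart in front of the work surface, level with it; the furniture and walls round the work are solid. World frame = base frame: x ahead of the robot, y to its left, z up, the work surface at z = 0. Lengths are in m, angles in rad, forces in N, time in s.
With the tool pointing down it reaches from about 0.375 to 0.825 m from the base axis. Payload 5.5 kg.
Tool frame: the origin (TCP) lies midway between the tips of the shut fingers; the grasp point (between the pads) lies 19 mm behind it; z points along the fingers, x is the direction in which the jaws open and shut, and the axes are right-handed (so a half turn about z gives the same grasp; the last joint's range is limited). The gripper opens to 85 mm and grips with 20 to 120 N. Pads are 22 mm wide; open, the fingers measure 114 mm over their backs; the gripper's body (76 mm by 85 mm) begins 54 mm behind the grasp point. The pads swing forward as they close: fully open they stand 13 mm farther back than shut.
Start: joints at [1.201, 0.314, -0.047, 1.21, 0, 1.571], TCP at [0.217, 0.559, 0.231] pointing down, gripper open.
Joint ranges: [-2.67, 2.67], [-0.69, 1.73], [-1.03, 1.25], [-2.08, 2.16], [-1.42, 1.45], [-3.14, 3.14]. Speed limits (rad/s): [2.39, 2.39, 3.01, 3.14, 3.14, 3.14].

INTERFACE

Orientations are given as a unit quaternion [x, y, z, w].
In Python, from plant import env gives the robot as it stands. The module is installed in compiled form; this text tells all that it offers.
- The arm moves only by the shell command python3 -m jog 'ROWS' [FORCE]. ROWS is JSON, a list of rows, each an object of numbers: "hand": the finger opening in m, from 0 to 0.0854; "x", "y", "z": the shift along the tool's x, y, z in m; "ax", "ay", "az": the turn, a rotation vector about the tool's x, y, z in rad. In form: [{"hand": .., "x": .., "y": .., "z": .., "ax": .., "ay": .., "az": ..}, ...]. A call has exactly 8 rows; each row shifts and turns the commanded pose from where the row before left it, along the tool's axes as they then stand; what a row does not reach is not made up. A row lasts 1/12 s, in which the tool goes at most 41.7 mm and 7.16 degrees, less where a joint would pass 70% of its speed; a pose out of reach is approached as far as the arm can. A call is refused whole if a number of a shift passes 0.0417 or a number of a turn 0.125, either way. A call with a gripper value outside its range is refused whole. The fingers move at their own pace and stop on an object; FORCE is the grip in N (left out, the last holds). Time passes only in rows, so rows that do not move let the fingers close, or fill a call up. It gives the time, the measured TCP pose, the force and the opening at its end, in the units of the state.
- env.read_state(): the state, without advancing time (a new reading comes with each control period).
- env.get_image(name): name is "scene" or "top" or "wrist"; returns the picture (400x640x3 uint8, red, green, blue); there is no depth.
- env.get_calibration(name): a dict with "fov_y" (degrees; the focal length in pixels is half the picture's height over the tangent of half this angle, whatever the lens; pixels are square), "cx", "cy" (the principal point, pixels), "pose" (4x4, takes a point from camera to world coordinates). Camera axes: x right, y down, z forward; pixel columns grow to the right and rows downward; lengths in m; the calibration is good to about 2 mm. A picture is of the moment at which its call begins: read the wrist's pose just before it. get_calibration takes no time and is no camera call; for the wrist camera it gives the pose at the moment of the call.
- env.sign_off(): hands the job in, once; it reports no verdict.
Trained networks look in the newest picture that a camera, given by its name, has taken for a name from the list of things; names that differ only in an ending like _2 or _b are one class to them, and where a whole thing is asked for, a point or a joint stands for the part that bears it (a point fixed in the world has none). Each returns a list of dicts, best first, with "confidence" (0 to 1); they miss things now and then, are a little off and sometimes report something else, mostly with a low value. They report only what shows in the picture. A call takes as long as a camera call.
- env.boxes_of(camera, label): "box" ([left, top, width, height] in pixels, round what is visible of it).
- env.outline_of(camera, label): "pixels" (400x640 bool, what is visible of it) and "box" ([left, top, width, height] in pixels, round what is visible of it).
- env.tip_of(camera, label): "pixel" ([column, row] in pixels: a listed point, or the origin of a listed thing).
The state is a dict: "t": time; "joint_pos": joint angles; "qvel": joint speeds; "effort": joint torques, N m; "ee_pos": TCP position; "orientation": TCP orientation; "wrist_force": force on the tool from outside, world axes, zero at the start; "ft_torque": the same for the moment, N m; "finger_gap": finger opening in m.
Only numpy, scipy, OpenCV 4.12 (cv2) and the standard library are available. Lean on these libraries where they do the work, as an engineer would, in place of code of your own. Each camera call takes 0.05 s, during which the arm holds its last target. There are 200 camera calls.

## Working session

There is one attempt and no reset: what is moved stays moved. The work goes in short steps, Python scripts to look and compute and a shell command to move; the robot and the scene stay as the last step left them, time stands still between calls to the robot, and variables do not carry over. Pictures are saved under pics/ and viewed, about 8 in all and at most 12, crops included, and the job is handed in when it is done.

```bash
mkdir -p pics; cat > h.py <<'E'
import numpy as np, cv2
from plant import env
from scipy.spatial.transform import Rotation as R
def ray(cam,px,cal=None):
    c=cal or env.get_calibration(cam); f=200/np.tan(np.radians(c["fov_y"])/2); P=np.array(c["pose"])
    d=np.array([(px[0]-c["cx"])/f,(px[1]-c["cy"])/f,1]); return P[:3,3],P[:3,:3]@d
def onz(cam,px,z,cal=None):
    o,d=ray(cam,px,cal); return o+d*(z-o[2])/d[2]
def proj(cam,p,cal=None):
    c=cal or env.get_calibration(cam); f=200/np.tan(np.radians(c["fov_y"])/2); P=np.array(c["pose"])
    q=P[:3,:3].T@(np.array(p)-P[:3,3]); return np.array([c["cx"]+f*q[0]/q[2],c["cy"]+f*q[1]/q[2]])
def save(img,n): cv2.imwrite("pics/"+n,cv2.cvtColor(img,cv2.COLOR_RGB2BGR))
E
cat > m1.py <<'E'
from h import *
np.set_printoptions(precision=4,suppress=True)
ims=[]
for c in("top","scene"):
    im=env.get_image(c); ims.append(im); save(im,c+"1.png"); print(c,env.get_calibration(c))
    for l,z in(("nut",0),("stud_foot",.042),("stud_crown",.066),("press",0),("salt_mill",0),("mug",0),("tumbler",0)):
        for r in env.tip_of(c,l)[:2]: print(c,l,round(r["confidence"],2),np.round(r["pixel"],1),onz(c,r["pixel"],z))
print(env.read_state())
E
python3 m1.py
```

```text
top {'fov_y': 52.453293361171184, 'cx': 324.32233602872424, 'cy': 200.9811368747626, 'pose': array([[-0.0084, -0.9956,  0.093 ,  0.408 ],
       [-0.9998,  0.0065, -0.0213,  0.1322],
       [ 0.0206, -0.0932, -0.9954,  1.1665],
       [ 0.    ,  0.    ,  0.    ,  1.    ]])}
top nut 0.62 [237.2 213.7] [0.482  0.3572 0.    ]
top stud_foot 0.5 [338.4 208.1] [0.4929 0.0691 0.042 ]
top stud_crown 0.42 [339.5 207. ] [0.4941 0.0674 0.066 ]
top press 0.8 [314.6 206. ] [0.5027 0.1353 0.    ]
top salt_mill 0.74 [392.3 160.9] [ 0.6334 -0.0926  0.    ]
top mug 0.55 [227.7 152.4] [0.6606 0.3867 0.    ]
top tumbler 0.6 [413.3 235.9] [ 0.4145 -0.1479  0.    ]
scene {'fov_y': 50.27147502249342, 'cx': 313.8407314137611, 'cy': 201.54444065200295, 'pose': array([[ 0.6663, -0.5606,  0.4917,  0.061 ],
       [-0.7457, -0.5006,  0.4397, -0.2748],
       [-0.0004, -0.6596, -0.7516,  0.764 ],
       [ 0.    ,  0.    ,  0.    ,  1.    ]])}
scene nut 0.67 [239.4 182.6] [ 0.4844  0.3516 -0.    ]
scene stud_foot 0.68 [328.8 230.3] [0.4939 0.0696 0.042 ]
scene stud_crown 0.67 [329.3 221.8] [0.4972 0.0719 0.066 ]
scene press 0.81 [310.8 226.3] [0.5005 0.1275 0.    ]
scene salt_mill 0.68 [425.4 244.9] [ 0.6293 -0.0941  0.    ]
scene mug 0.91 [279.2 139.5] [ 0.6661  0.3932 -0.    ]
scene tumbler 0.68 [383.6 326.5] [ 0.4138 -0.1366  0.    ]
{'t': 0.8, 'joint_pos': array([ 1.201 ,  0.3135, -0.0471,  1.2102, -0.    ,  1.5708]), 'qvel': array([-0.0007, -0.0011,  0.002 ,  0.0002, -0.0005, -0.0023]), 'effort': array([ -0.0009, -53.9386,  34.0035,   0.0009,  -0.0002,  -0.    ]), 'ee_pos': array([0.2169, 0.5594, 0.2313]), 'orientation': array([0.825 , 0.5651, 0.    , 0.    ]), 'wrist_force': array([-0.3674, -0.1464,  0.2802]), 'ft_torque': array([ 0.0514,  0.0063, -0.0068]), 'finger_gap': 0.08532493206365768}
```

```bash
python3 - <<'E'
import cv2,numpy as np
t=cv2.imread("pics/top1.png")[120:280,180:440]; s=cv2.imread("pics/scene1.png")[100:360,180:460]
t=cv2.resize(t,None,fx=1.5,fy=1.5,interpolation=3);s=cv2.resize(s,None,fx=1.4,fy=1.4,interpolation=3)
h=max(t.shape[0],s.shape[0]);c=np.zeros((h,t.shape[1]+s.shape[1],3),np.uint8);c[:t.shape[0],:t.shape[1]]=t;c[:s.shape[0],t.shape[1]:]=s
cv2.imwrite("pics/c1.png",c);print(c.shape)
E
```

```text
(364, 782, 3)
```

View pics/c1.png

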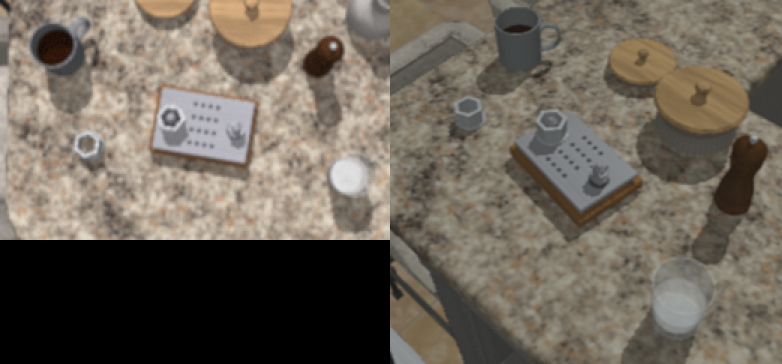

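The picture shows the loose nut to the left of the press (crop 88,145 → top px 238,216). The bare stud is at the press's right (−y) end. The mug, mill and tumbler are well clear, and the network points agree. Next I move above the nut.

```bash
python3 -m jog '[{"hand":0.085,"x":-0.012,"y":0.04},{"hand":0.085,"x":-0.012,"y":0.04},{"hand":0.085,"x":-0.012,"y":0.04},{"hand":0.085,"x":-0.012,"y":0.04},{"hand":0.085,"x":-0.012,"y":0.04},{"hand":0.085,"x":-0.012,"y":0.04},{"hand":0.085,"x":-0.012,"y":0.04},{"hand":0.085,"x":-0.011,"y":0.04}]'
python3 -m jog '[{"hand":0.085,"z":0.01,"y":0.002},{"hand":0.085,"z":0.02},{"hand":0.085},{"hand":0.085},{"hand":0.085},{"hand":0.085},{"hand":0.085},{"hand":0.085}]'
cat > m2.py <<'E'
from h import *
import sys
np.set_printoptions(precision=4,suppress=True)
s=env.read_state();cal=env.get_calibration("wrist");im=env.get_image("wrist");save(im,sys.argv[1])
print(s["ee_pos"],s["orientation"],s["joint_pos"],s["wrist_force"],cal["fov_y"]);print(np.array(cal["pose"]))
for l,z in(("nut",0),("stud_foot",.042),("stud_crown",.066),("post_bare",.042)):
    for r in env.tip_of("wrist",l)[:2]: print(l,round(r["confidence"],2),np.round(r["pixel"],1),onz("wrist",r["pixel"],z,cal))
E
python3 m2.py w1.png
```

```text
[0.2169 0.5594 0.2313] [0.825  0.5651 0.     0.    ] [ 1.201   0.3135 -0.0471  1.2102 -0.      1.5708] [-0.3674 -0.1464  0.2802] 58.01390436615933
[[ 0.3611  0.8879  0.2851  0.1451]
 [ 0.9325 -0.3439 -0.11    0.5878]
 [ 0.0004  0.3055 -0.9522  0.374 ]
 [ 0.      0.      0.      1.    ]]$[0]: bad value
$[0]: bad value
```

View pics/w1.png

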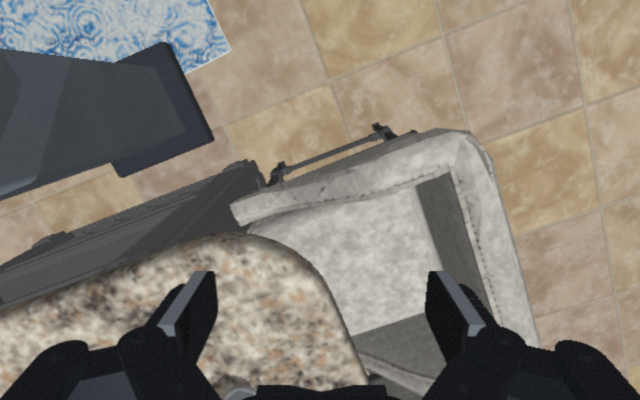

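The arm hasn't moved: the jog was refused, probably because every row needs all the keys. The picture only shows the floor and the counter edge.

```bash
python3 -m jog '[{"hand":0.085,"x":-0.012,"y":0.04,"z":0,"ax":0,"ay":0,"az":0},{"hand":0.085,"x":-0.012,"y":0.04,"z":0,"ax":0,"ay":0,"az":0},{"hand":0.085,"x":-0.012,"y":0.04,"z":0,"ax":0,"ay":0,"az":0},{"hand":0.085,"x":-0.012,"y":0.04,"z":0,"ax":0,"ay":0,"az":0},{"hand":0.085,"x":-0.012,"y":0.04,"z":0,"ax":0,"ay":0,"az":0},{"hand":0.085,"x":-0.012,"y":0.04,"z":0,"ax":0,"ay":0,"az":0},{"hand":0.085,"x":-0.012,"y":0.02,"z":0,"ax":0,"ay":0,"az":0},{"hand":0.085,"x":0,"y":0,"z":0,"ax":0,"ay":0,"az":0}]'
python3 m2.py w2.png
```

```text
t: 1.72
ee_pos: [0.4316, 0.384, 0.2313]
orientation: [0.827, 0.563, 0.0, 0.001]
wrist_force: [-0.0, 0.7, -0.8]
finger_gap: 0.0851
[0.4316 0.384  0.2313] [0.8266 0.5627 0.0001 0.0009] [ 0.7281  0.2714 -0.1037  1.1958 -0.0019  1.1035] [-0.0228  0.701  -0.8108] 58.01390436615933
[[ 0.3663  0.8856  0.2855  0.3598]
 [ 0.9305 -0.3484 -0.1129  0.4129]
 [-0.0005  0.307  -0.9517  0.3739]
 [ 0.      0.      0.      1.    ]]
nut 0.85 [307.2 212.1] [0.4748 0.3511 0.    ]
stud_foot 0.69 [ 80.6 333. ] [0.5007 0.0748 0.042 ]
stud_crown 0.96 [ 66.1 347.8] [0.5006 0.0753 0.066 ]
post_bare 0.69 [ 80.8 331.9] [0.4996 0.0758 0.042 ]
```

View pics/w2.png

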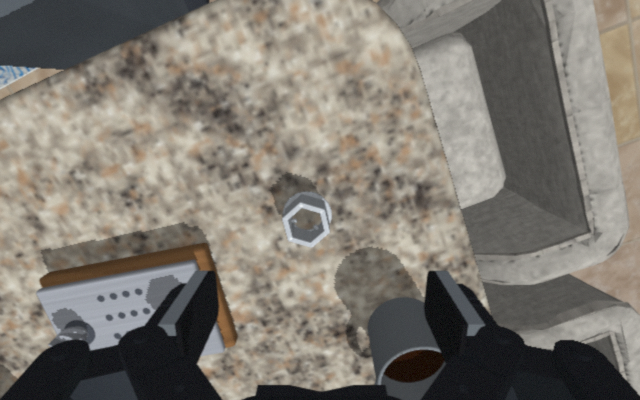

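The nut's hexagon is at px (306,222), with its flange below it. The press and stud are at lower left, and the mug at (405,350) is clear. I'll move above the nut and lower for a close measurement.

```bash
python3 -m jog '[{"hand":0.085,"x":-0.002,"y":0.008,"z":0.015,"ax":0,"ay":0,"az":0},{"hand":0.085,"x":-0.002,"y":0.01,"z":0.025,"ax":0,"ay":0,"az":0},{"hand":0.085,"x":-0.002,"y":0.01,"z":0.025,"ax":0,"ay":0,"az":0},{"hand":0.085,"x":-0.002,"y":0.01,"z":0.025,"ax":0,"ay":0,"az":0},{"hand":0.085,"x":-0.002,"y":0.008,"z":0.02,"ax":0,"ay":0,"az":0},{"hand":0.085,"x":-0.002,"y":0.007,"z":0.01,"ax":0,"ay":0,"az":0},{"hand":0.085,"x":0,"y":0,"z":0,"ax":0,"ay":0,"az":0},{"hand":0.085,"x":0,"y":0,"z":0,"ax":0,"ay":0,"az":0}]'
cat > m3.py <<'E'
from h import *
import sys
from scipy.optimize import least_squares
np.set_printoptions(precision=4,suppress=True)
s=env.read_state();cal=env.get_calibration("wrist");im=env.get_image("wrist");save(im,sys.argv[1])
print(s["ee_pos"],s["orientation"],s["joint_pos"],s["wrist_force"])
o=env.outline_of("wrist","nut")
for r in o[:2]: print(r["confidence"],r["box"])
r=env.tip_of("wrist","nut")[0]; p=onz("wrist",r["pixel"],0,cal);print("tip",r["confidence"],r["pixel"],p)
M=np.array(o[0]["pixels"]).astype(np.uint8)
# silhouette fit: convex hull of projected flange+hex
def hull(v):
    x,y,a=v;pts=[]
    for k in range(6):
        t=a+np.pi/6+k*np.pi/3
        pts+=[[x+.022/np.cos(np.pi/6)*np.cos(t),y+.022/np.cos(np.pi/6)*np.sin(t),z] for z in(0.004,.034)]
    for t in np.linspace(0,2*np.pi,36,endpoint=False): pts+=[[x+.027*np.cos(t),y+.027*np.sin(t),z] for z in(0,.004)]
    return cv2.convexHull(np.array([proj("wrist",q,cal) for q in pts],np.float32))
def iou(v):
    h=hull(v);m=np.zeros((400,640),np.uint8);cv2.fillPoly(m,[np.round(h*16).astype(np.int32)],1,shift=4)
    Mf=np.zeros_like(m);c,_=cv2.findContours(M,0,2);cv2.fillPoly(Mf,[max(c,key=cv2.contourArea)],1)
    return -(m&Mf).sum()/(m|Mf).sum()
from scipy.optimize import minimize
best=min((minimize(iou,[p[0],p[1],a],method="Nelder-Mead",options=dict(initial_simplex=[[p[0],p[1],a],[p[0]+.004,p[1],a],[p[0],p[1]+.004,a],[p[0],p[1],a+.25]])) for a in(0,.35,.7)),key=lambda r:r.fun)
print("fit",best.x,np.degrees(best.x[2])%60,best.fun)
c=proj("wrist",[best.x[0],best.x[1],.034],cal);v=im.copy()
x,y,a=best.x
hx=np.array([proj("wrist",[x+.0254*np.cos(a+np.pi/6+k*np.pi/3),y+.0254*np.sin(a+np.pi/6+k*np.pi/3),.034],cal) for k in range(6)])
cv2.polylines(v,[np.round(hx).astype(np.int32)],True,(255,0,0),1)
i,j=int(c[1]),int(c[0]);i0=max(i-100,0);j0=max(j-130,0)
save(cv2.resize(v[i0:i0+200,j0:j0+260],None,fx=2.5,fy=2.5,interpolation=3),"crop_"+sys.argv[1])
E
python3 m3.py w3.png
```

```text
t: 2.63
ee_pos: [0.4731, 0.3577, 0.1114]
orientation: [0.825, 0.565, -0.0, -0.0]
wrist_force: [0.4, 0.8, 0.3]
finger_gap: 0.0849
[0.4731 0.3577 0.1114] [ 0.8249  0.5653 -0.0003 -0.0002] [ 0.6472  0.3735 -0.2453  0.9526  0.0003  1.0163] [0.4301 0.7727 0.2893]
0.84 [274.7, 172.5, 75.9, 84.3]
tip 0.9 [312.4, 209.3] [0.4787 0.3493 0.    ]
fit [ 0.5338  0.383  -1.4167] 38.83097902313341 0.0m3.py:22: RuntimeWarning: overflow encountered in scalar negative
  return -(m&Mf).sum()/(m|Mf).sum()
```

View pics/crop_w3.png

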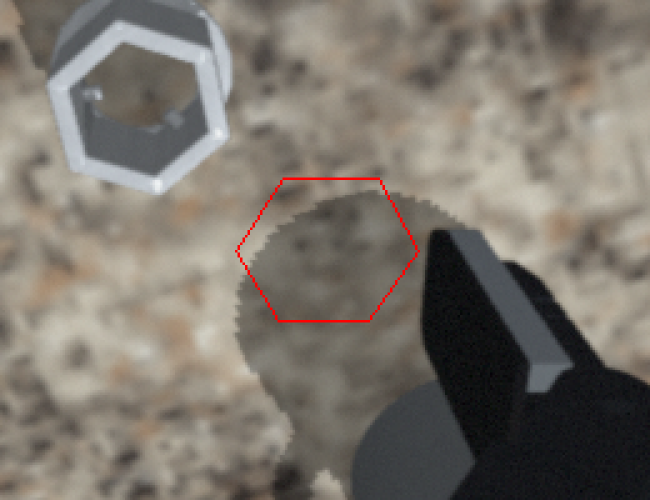

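The crop shows the hexagon clearly, with corners at about (126,22), (206,52), (228,136), (157,190), (72,166) and (50,82). The red fit is wrong because of an unsigned-integer overflow in my score. I'll fix that and also check against the corners read by eye.

```bash
sed -i 's/return -(m&Mf).sum()\/(m|Mf).sum()/return -float((m\&Mf).sum())\/float((m|Mf).sum())/' m3.py
cat >> m3.py <<'E'
if sys.argv[1]=="w4.png":
    c0=proj("wrist",[.5338,.383,.034],cal);i0=max(int(c0[1])-100,0);j0=max(int(c0[0])-130,0)
    k=np.array([(126,22),(206,52),(228,136),(157,190),(72,166),(50,82)])/2.5+[j0,i0]
    w=np.array([onz("wrist",q,.034,cal) for q in k])[:,:2];d=w-w.mean(0)
    print("corners",w.mean(0),np.linalg.norm(d,axis=1),(np.degrees(np.arctan2(d[:,1],d[:,0]))+30)%60)
E
python3 m3.py w4.png
```

```text
[0.474  0.3584 0.113 ] [ 0.8248  0.5654  0.0013 -0.0002] [ 0.6473  0.3717 -0.2441  0.9525  0.0002  1.0162] [0.1906 0.3162 0.0998]
0.77 [275.8, 172.7, 70.4, 79.4]
tip 0.76 [311.8, 208.3] [0.4795 0.3498 0.    ]
fit [0.4774 0.3502 0.3452] 19.77887009165042 -0.9468379446640316
corners [0.4767 0.3504] [0.0239 0.0232 0.0245 0.0236 0.0244 0.0244] [16.8001 21.3426 20.9041 19.6462 20.3104 20.8042]
```

View pics/crop_w4.png

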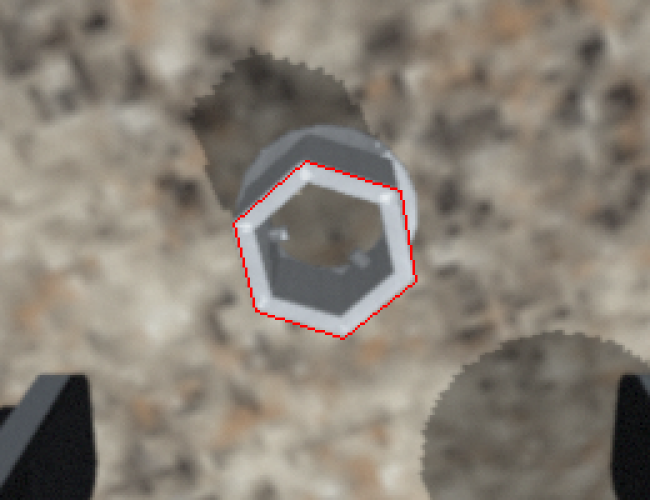

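The fit lies exactly on the hexagon: nut at (0.477, 0.350), flats at 20°/80°. Next I align the jaws to 80° and go down over the nut.

```bash
python3 -m jog '[{"hand":0.085,"x":-0.003,"y":0.003,"z":0.01,"ax":0,"ay":0,"az":0},{"hand":0.085,"x":-0.003,"y":0.003,"z":0.01,"ax":0,"ay":0,"az":0},{"hand":0.085,"x":0,"y":0,"z":0.01,"ax":0,"ay":0,"az":-0.065},{"hand":0.085,"x":0,"y":0,"z":0.02,"ax":0,"ay":0,"az":-0.065},{"hand":0.085,"x":0,"y":0,"z":0.02,"ax":0,"ay":0,"az":-0.065},{"hand":0.085,"x":0,"y":0,"z":0.02,"ax":0,"ay":0,"az":0},{"hand":0.085,"x":0,"y":0,"z":0.011,"ax":0,"ay":0,"az":0},{"hand":0.085,"x":0,"y":0,"z":0.005,"ax":0,"ay":0,"az":0}]' 30
python3 -m jog '[{"hand":0.07,"x":0,"y":0,"z":0,"ax":0,"ay":0,"az":0},{"hand":0.06,"x":0,"y":0,"z":0,"ax":0,"ay":0,"az":0},{"hand":0.05,"x":0,"y":0,"z":0,"ax":0,"ay":0,"az":0},{"hand":0.05,"x":0,"y":0,"z":0,"ax":0,"ay":0,"az":0},{"hand":0.046,"x":0,"y":0,"z":0,"ax":0,"ay":0,"az":0},{"hand":0.04,"x":0,"y":0,"z":0,"ax":0,"ay":0,"az":0},{"hand":0.04,"x":0,"y":0,"z":0,"ax":0,"ay":0,"az":0},{"hand":0.04,"x":0,"y":0,"z":0,"ax":0,"ay":0,"az":0}]' 30
```

```text
t: 3.6
ee_pos: [0.4753, 0.3478, 0.0025]
orientation: [0.766, 0.642, -0.002, -0.0]
wrist_force: [-1.3, -0.1, 0.3]
finger_gap: 0.0852
t: 4.27
ee_pos: [0.4778, 0.3499, 0.0064]
orientation: [0.766, 0.643, 0.001, 0.0]
wrist_force: [-0.8, -1.1, 6.4]
finger_gap: 0.0437
```

Gripped, with the gap at 44 mm. Lift and carry toward the stud, going about 35 mm past it in tool y so the wrist camera sees it clear of the nut.

```bash
python3 -m jog '[{"hand":0.04,"x":0,"y":0,"z":-0.01,"ax":0,"ay":0,"az":0},{"hand":0.04,"x":0,"y":0,"z":-0.025,"ax":0,"ay":0,"az":0},{"hand":0.04,"x":0,"y":0,"z":-0.035,"ax":0,"ay":0,"az":0},{"hand":0.04,"x":-0.01,"y":0.004,"z":-0.035,"ax":0,"ay":0,"az":0},{"hand":0.04,"x":-0.025,"y":0.01,"z":-0.025,"ax":0,"ay":0,"az":0},{"hand":0.04,"x":-0.036,"y":0.013,"z":0,"ax":0,"ay":0,"az":0},{"hand":0.04,"x":-0.036,"y":0.013,"z":0,"ax":0,"ay":0,"az":0},{"hand":0.04,"x":-0.036,"y":0.013,"z":0,"ax":0,"ay":0,"az":0}]'
python3 -m jog '[{"hand":0.04,"x":-0.036,"y":0.013,"z":0,"ax":0,"ay":0,"az":0},{"hand":0.04,"x":-0.036,"y":0.013,"z":0,"ax":0,"ay":0,"az":0},{"hand":0.04,"x":-0.03,"y":0.012,"z":0,"ax":0,"ay":0,"az":0},{"hand":0.04,"x":-0.018,"y":0.012,"z":0,"ax":0,"ay":0,"az":0},{"hand":0.04,"x":-0.008,"y":0.011,"z":0,"ax":0,"ay":0,"az":0},{"hand":0.04,"x":0,"y":0,"z":0,"ax":0,"ay":0,"az":0},{"hand":0.04,"x":0,"y":0,"z":0,"ax":0,"ay":0,"az":0},{"hand":0.04,"x":0,"y":0,"z":0,"ax":0,"ay":0,"az":0}]'
python3 m2.py w5.png
```

```text
t: 4.93
ee_pos: [0.5045, 0.1982, 0.1366]
orientation: [0.766, 0.643, 0.001, 0.0]
wrist_force: [0.6, -0.6, -1.8]
finger_gap: 0.0437
t: 5.6
ee_pos: [0.5417, 0.0637, 0.1353]
orientation: [0.766, 0.643, -0.0, -0.0]
wrist_force: [-0.6, -0.0, -0.8]
finger_gap: 0.0435
[0.5417 0.0637 0.1353] [ 0.7658  0.6431 -0.0001 -0.0004] [ 0.1166  0.2707 -0.3311  0.9696  0.0007  0.2905] [-0.5945 -0.0235 -0.8277] 58.01390436615933
[[ 0.1727  0.938   0.3004  0.466 ]
 [ 0.985  -0.1647 -0.0518  0.0772]
 [ 0.0009  0.3049 -0.9524  0.278 ]
 [ 0.      0.      0.      1.    ]]
nut 0.97 [321.4 264.5] [0.607 0.053 0.   ]
stud_foot 0.68 [325.9 143.8] [0.5002 0.0746 0.042 ]
stud_crown 0.96 [325.  148.4] [0.4993 0.0739 0.066 ]
stud_crown 0.72 [326.3 144.4] [0.4971 0.0751 0.066 ]
post_bare 0.98 [325.9 144.1] [0.5004 0.0746 0.042 ]
```

View pics/w5.png

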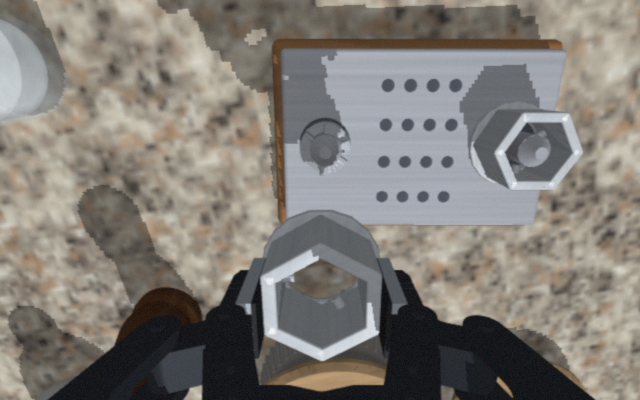

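The nut sits squarely in the jaws, its hexagon centre at about (322,303). The bare stud is clear at (325,146), and the other stud carries its nut at right. I'll work out the in-hand offset and the stud offset.

```bash
python3 - <<'E'
from h import *
np.set_printoptions(precision=4,suppress=True)
P=[];C=[]
for i in range(4):
    s=env.read_state();cal=env.get_calibration("wrist");env.get_image("wrist")
    r=env.tip_of("wrist","stud_crown")[0];q=env.tip_of("wrist","stud_foot")[0];n=env.tip_of("wrist","nut")[0]
    T=R.from_quat(s["orientation"]).as_matrix();e=s["ee_pos"]
    hc=onz("wrist",(322,303),e[2]+.028,cal)
    t=lambda p:T.T@(p-e)
    print("crown",t(onz("wrist",r["pixel"],.066,cal)),onz("wrist",r["pixel"],.066,cal),"foot",t(onz("wrist",q["pixel"],.042,cal)),"nuttop",t(hc),"nutorg",t(onz("wrist",n["pixel"],e[2]-.006,cal)),e)
E
```

```text
crown [ 0.0025 -0.0451  0.0693] [0.4978 0.0739 0.066 ] foot [ 0.0026 -0.0437  0.0933] nuttop [ 0.0007 -0.0023 -0.028 ] nutorg [ 0.0003 -0.0004  0.006 ] [0.5418 0.0636 0.1353]
crown [ 0.0038 -0.0448  0.0693] [0.4985 0.0745 0.066 ] foot [ 0.0027 -0.0433  0.0933] nuttop [ 0.0007 -0.0023 -0.028 ] nutorg [-0.0007 -0.0008  0.006 ] [0.542  0.063  0.1353]
crown [ 0.0044 -0.0464  0.0693] [0.4972 0.0751 0.066 ] foot [ 0.0034 -0.0414  0.0933] nuttop [ 0.0007 -0.0023 -0.028 ] nutorg [ 0.0001 -0.0002  0.006 ] [0.5421 0.0627 0.1353]
crown [ 0.0048 -0.0438  0.0693] [0.4997 0.075  0.066 ] foot [ 0.0043 -0.0432  0.0933] nuttop [ 0.0007 -0.0022 -0.028 ] nutorg [ 0.0006 -0.0011  0.006 ] [0.5421 0.0626 0.1353]
```

```bash
python3 -m jog '[{"hand":0.04,"x":0.001,"y":-0.012,"z":0,"ax":0,"ay":0,"az":0},{"hand":0.04,"x":0.001,"y":-0.012,"z":0,"ax":0,"ay":0,"az":0},{"hand":0.04,"x":0.001,"y":-0.012,"z":0,"ax":0,"ay":0,"az":0},{"hand":0.04,"x":0,"y":-0.0065,"z":0.01,"ax":0,"ay":0,"az":0},{"hand":0.04,"x":0,"y":0,"z":0.02,"ax":0,"ay":0,"az":0},{"hand":0.04,"x":0,"y":0,"z":0.015,"ax":0,"ay":0,"az":0},{"hand":0.04,"x":0,"y":0,"z":0,"ax":0,"ay":0,"az":0},{"hand":0.04,"x":0,"y":0,"z":0,"ax":0,"ay":0,"az":0}]'
python3 m2.py w6.png; python3 - <<'E'
import cv2
from h import *
a=env.get_image("scene");save(a,"s6.png")
w=cv2.imread("pics/w6.png")[120:400,190:450];s=cv2.imread("pics/s6.png")[130:290,260:420]
cv2.imwrite("pics/c6.png",cv2.hconcat([cv2.resize(w,(390,420)),cv2.resize(s,(410,420),interpolation=3)]))
E
```

```text
t: 7.32
ee_pos: [0.5, 0.0729, 0.0899]
orientation: [0.766, 0.643, -0.001, -0.0]
wrist_force: [0.3, -0.5, -1.7]
finger_gap: 0.0432
[0.5    0.0729 0.0899] [ 0.7661  0.6427 -0.0008 -0.0005] [ 0.1448  0.2442 -0.4817  0.8467 -0.      0.3196] [ 0.252  -0.4689 -1.6582] 58.01390436615933
[[ 0.1736  0.9382  0.2993  0.4244]
 [ 0.9848 -0.1653 -0.0529  0.0866]
 [-0.0001  0.304  -0.9527  0.2327]
 [ 0.      0.      0.      1.    ]]
nut 0.78 [321.  263.4] [0.5412 0.066  0.    ]
```

View pics/c6.png

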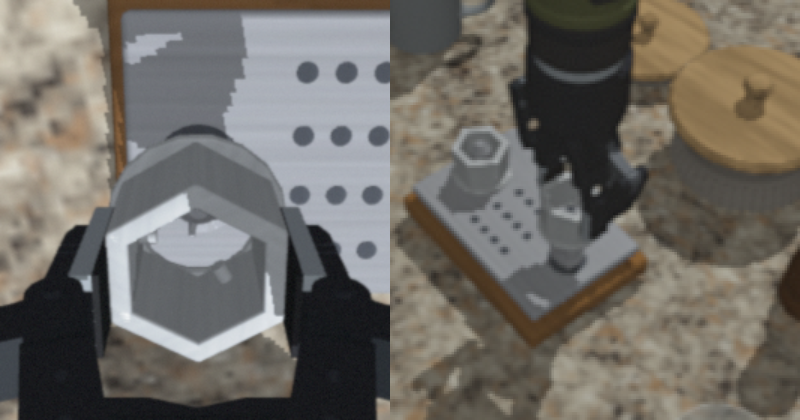

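The stud lies on the nut's mid-line (left view) and directly under it (scene view). I'll lower it slowly and watch the force.

```bash
python3 -m jog '[{"hand":0.04,"x":0,"y":0,"z":0.004,"ax":0,"ay":0,"az":0},{"hand":0.04,"x":0,"y":0,"z":0.004,"ax":0,"ay":0,"az":0},{"hand":0.04,"x":0,"y":0,"z":0.004,"ax":0,"ay":0,"az":0},{"hand":0.04,"x":0,"y":0,"z":0.003,"ax":0,"ay":0,"az":0},{"hand":0.04,"x":0,"y":0,"z":0.002,"ax":0,"ay":0,"az":0},{"hand":0.04,"x":0,"y":0,"z":0.001,"ax":0,"ay":0,"az":0},{"hand":0.04,"x":0,"y":0,"z":0,"ax":0,"ay":0,"az":0},{"hand":0.04,"x":0,"y":0,"z":0,"ax":0,"ay":0,"az":0}]'
```

```text
t: 8.28
ee_pos: [0.5007, 0.073, 0.0722]
orientation: [0.766, 0.643, -0.0, -0.0]
wrist_force: [0.8, -1.1, -1.4]
finger_gap: 0.0434
```

```bash
python3 -m jog '[{"hand":0.04,"x":0,"y":0,"z":0.002,"ax":0,"ay":0,"az":0},{"hand":0.04,"x":0,"y":0,"z":0.002,"ax":0,"ay":0,"az":0},{"hand":0.04,"x":0,"y":0,"z":0.001,"ax":0,"ay":0,"az":0},{"hand":0.04,"x":0,"y":0,"z":0.001,"ax":0,"ay":0,"az":0},{"hand":0.04,"x":0,"y":0,"z":0,"ax":0,"ay":0,"az":0},{"hand":0.04,"x":0,"y":0,"z":0,"ax":0,"ay":0,"az":0},{"hand":0.04,"x":0,"y":0,"z":0,"ax":0,"ay":0,"az":0},{"hand":0.04,"x":0,"y":0,"z":0,"ax":0,"ay":0,"az":0}]'; python3 -m jog '[{"hand":0.04,"x":0,"y":0,"z":0.001,"ax":0,"ay":0,"az":0},{"hand":0.04,"x":0,"y":0,"z":0.001,"ax":0,"ay":0,"az":0},{"hand":0.04,"x":0,"y":0,"z":0,"ax":0,"ay":0,"az":0},{"hand":0.04,"x":0,"y":0,"z":0,"ax":0,"ay":0,"az":0},{"hand":0.04,"x":0,"y":0,"z":0,"ax":0,"ay":0,"az":0},{"hand":0.04,"x":0,"y":0,"z":0,"ax":0,"ay":0,"az":0},{"hand":0.04,"x":0,"y":0,"z":0,"ax":0,"ay":0,"az":0},{"hand":0.04,"x":0,"y":0,"z":0,"ax":0,"ay":0,"az":0}]'
```

```text
t: 8.95
ee_pos: [0.5008, 0.073, 0.0664]
orientation: [0.766, 0.643, 0.0, 0.0]
wrist_force: [-0.1, -0.1, -1.9]
finger_gap: 0.0438
t: 9.62
ee_pos: [0.5008, 0.073, 0.0643]
orientation: [0.766, 0.643, -0.0, 0.0]
wrist_force: [0.6, 0.5, -2.5]
finger_gap: 0.0435
```

```bash
python3 -m jog '[{"hand":0.04,"x":0,"y":0,"z":0.001,"ax":0,"ay":0,"az":0},{"hand":0.04,"x":0,"y":0,"z":0.001,"ax":0,"ay":0,"az":0},{"hand":0.04,"x":0,"y":0,"z":0,"ax":0,"ay":0,"az":0},{"hand":0.04,"x":0,"y":0,"z":0,"ax":0,"ay":0,"az":0},{"hand":0.04,"x":0,"y":0,"z":0,"ax":0,"ay":0,"az":0},{"hand":0.04,"x":0,"y":0,"z":0,"ax":0,"ay":0,"az":0},{"hand":0.04,"x":0,"y":0,"z":0,"ax":0,"ay":0,"az":0},{"hand":0.04,"x":0,"y":0,"z":0,"ax":0,"ay":0,"az":0}]'; python3 -m jog '[{"hand":0.04,"x":0,"y":0,"z":0.001,"ax":0,"ay":0,"az":0},{"hand":0.04,"x":0,"y":0,"z":0,"ax":0,"ay":0,"az":0},{"hand":0.04,"x":0,"y":0,"z":0,"ax":0,"ay":0,"az":0},{"hand":0.04,"x":0,"y":0,"z":0,"ax":0,"ay":0,"az":0},{"hand":0.04,"x":0,"y":0,"z":0,"ax":0,"ay":0,"az":0},{"hand":0.04,"x":0,"y":0,"z":0,"ax":0,"ay":0,"az":0},{"hand":0.04,"x":0,"y":0,"z":0,"ax":0,"ay":0,"az":0},{"hand":0.04,"x":0,"y":0,"z":0,"ax":0,"ay":0,"az":0}]'
```

```text
t: 10.28
ee_pos: [0.5009, 0.0731, 0.0624]
orientation: [0.766, 0.643, 0.0, 0.0]
wrist_force: [-1.1, 0.1, 1.9]
finger_gap: 0.0432
t: 10.95
ee_pos: [0.501, 0.073, 0.0622]
orientation: [0.766, 0.643, 0.0, 0.0]
wrist_force: [-3.7, -1.2, 10.5]
finger_gap: 0.0435
```

Contact with the lands is at underside ≈ 14 mm above the plate, as expected. The nut has not dropped, so I back it off anticlockwise (−az) under light preload, watching force and torque.

```bash
cat > st.py <<'E'
from plant import env
import numpy as np
F=[];s=None
s=env.read_state();q=s["orientation"]
print("yaw %.1f j6 %.2f z %.4f F %s T %s"%(np.degrees(2*np.arctan2(q[1],q[0])),s["joint_pos"][5],s["ee_pos"][2],np.round(s["wrist_force"],1),np.round(s["ft_torque"],2)))
E
python3 st.py
python3 -m jog '[{"hand":0.04,"x":0,"y":-0.0004,"z":0,"ax":0,"ay":0,"az":-0.05},{"hand":0.04,"x":0,"y":0,"z":0,"ax":0,"ay":0,"az":-0.05},{"hand":0.04,"x":0,"y":0,"z":0,"ax":0,"ay":0,"az":-0.05},{"hand":0.04,"x":0,"y":0,"z":0,"ax":0,"ay":0,"az":-0.05},{"hand":0.04,"x":0,"y":0,"z":0,"ax":0,"ay":0,"az":0},{"hand":0.04,"x":0,"y":0,"z":0,"ax":0,"ay":0,"az":0},{"hand":0.04,"x":0,"y":0,"z":0,"ax":0,"ay":0,"az":0},{"hand":0.04,"x":0,"y":0,"z":0,"ax":0,"ay":0,"az":0}]'; python3 st.py
```

```text
yaw 80.0 j6 0.32 z 0.0622 F [-3.7 -1.2 10.5] T [-0.11  0.67  0.04]
t: 11.62
ee_pos: [0.5016, 0.0735, 0.0623]
orientation: [0.698, 0.716, 0.001, 0.001]
wrist_force: [-1.4, 0.2, 8.3]
finger_gap: 0.0435
yaw 91.5 j6 0.12 z 0.0623 F [-1.4  0.2  8.3] T [0.15 0.18 0.06]
```

```bash

python3 -m jog '[{"hand":0.04,"x":0,"y":0,"z":0,"ax":0,"ay":0,"az":-0.05},{"hand":0.04,"x":0,"y":0,"z":0,"ax":0,"ay":0,"az":-0.05},{"hand":0.04,"x":0,"y":0,"z":0,"ax":0,"ay":0,"az":-0.05},{"hand":0.04,"x":0,"y":0,"z":0,"ax":0,"ay":0,"az":-0.05},{"hand":0.04,"x":0,"y":0,"z":0,"ax":0,"ay":0,"az":0},{"hand":0.04,"x":0,"y":0,"z":0,"ax":0,"ay":0,"az":0},{"hand":0.04,"x":0,"y":0,"z":0,"ax":0,"ay":0,"az":0},{"hand":0.04,"x":0,"y":0,"z":0,"ax":0,"ay":0,"az":0}]'>/dev/null; python3 st.py
```

```text
yaw 102.9 j6 -0.08 z 0.0623 F [-0.4  1.4  6.5] T [0.27 0.1  0.01]
```

```bash

python3 -m jog '[{"hand":0.04,"x":0,"y":0,"z":0,"ax":0,"ay":0,"az":-0.05},{"hand":0.04,"x":0,"y":0,"z":0,"ax":0,"ay":0,"az":-0.05},{"hand":0.04,"x":0,"y":0,"z":0,"ax":0,"ay":0,"az":-0.05},{"hand":0.04,"x":0,"y":0,"z":0,"ax":0,"ay":0,"az":0},{"hand":0.04,"x":0,"y":0,"z":0,"ax":0,"ay":0,"az":0},{"hand":0.04,"x":0,"y":0,"z":0,"ax":0,"ay":0,"az":0},{"hand":0.04,"x":0,"y":0,"z":0,"ax":0,"ay":0,"az":0},{"hand":0.04,"x":0,"y":0,"z":0,"ax":0,"ay":0,"az":0}]'>/dev/null; python3 st.py
```

```text
yaw 111.4 j6 -0.23 z 0.0621 F [1.1 1.4 6.3] T [ 0.35 -0.27 -0.02]
```

```bash

python3 -m jog '[{"hand":0.04,"x":0,"y":0,"z":0.0002,"ax":0,"ay":0,"az":-0.05},{"hand":0.04,"x":0,"y":0,"z":0,"ax":0,"ay":0,"az":-0.05},{"hand":0.04,"x":0,"y":0,"z":0,"ax":0,"ay":0,"az":-0.05},{"hand":0.04,"x":0,"y":0,"z":0,"ax":0,"ay":0,"az":-0.05},{"hand":0.04,"x":0,"y":0,"z":0,"ax":0,"ay":0,"az":0},{"hand":0.04,"x":0,"y":0,"z":0,"ax":0,"ay":0,"az":0},{"hand":0.04,"x":0,"y":0,"z":0,"ax":0,"ay":0,"az":0},{"hand":0.04,"x":0,"y":0,"z":0,"ax":0,"ay":0,"az":0}]'>/dev/null; python3 st.py
```

```text
yaw 122.9 j6 -0.43 z 0.0608 F [-0.6  2.8 -1.1] T [0.43 0.23 0.04]
```

```bash

python3 -m jog '[{"hand":0.04,"x":0,"y":0,"z":0,"ax":0,"ay":0,"az":-0.05},{"hand":0.04,"x":0,"y":0,"z":0,"ax":0,"ay":0,"az":-0.05},{"hand":0.04,"x":0,"y":0,"z":0,"ax":0,"ay":0,"az":-0.05},{"hand":0.04,"x":0,"y":0,"z":0,"ax":0,"ay":0,"az":0},{"hand":0.04,"x":0,"y":0,"z":0,"ax":0,"ay":0,"az":0},{"hand":0.04,"x":0,"y":0,"z":0,"ax":0,"ay":0,"az":0},{"hand":0.04,"x":0,"y":0,"z":0,"ax":0,"ay":0,"az":0},{"hand":0.04,"x":0,"y":0,"z":0,"ax":0,"ay":0,"az":0}]'>/dev/null; python3 st.py
```

```text
yaw 131.5 j6 -0.58 z 0.0609 F [ 0.7  2.5 -2.7] T [ 0.64  0.05 -0.01]
```

Contact was lost between yaw 111° and 123° and z fell, so it has found the gap. I turn back slightly to the middle of the gap and follow it down.

```bash

python3 -m jog '[{"hand":0.04,"x":0,"y":0,"z":0,"ax":0,"ay":0,"az":0.05},{"hand":0.04,"x":0,"y":0,"z":0.001,"ax":0,"ay":0,"az":0},{"hand":0.04,"x":0,"y":0,"z":0.001,"ax":0,"ay":0,"az":0},{"hand":0.04,"x":0,"y":0,"z":0.001,"ax":0,"ay":0,"az":0},{"hand":0.04,"x":0,"y":0,"z":0,"ax":0,"ay":0,"az":0},{"hand":0.04,"x":0,"y":0,"z":0,"ax":0,"ay":0,"az":0},{"hand":0.04,"x":0,"y":0,"z":0,"ax":0,"ay":0,"az":0},{"hand":0.04,"x":0,"y":0,"z":0,"ax":0,"ay":0,"az":0}]'>/dev/null; python3 st.py
```

```text
yaw 128.7 j6 -0.53 z 0.0580 F [-1.1  2.9 -1.8] T [ 0.74  0.23 -0.02]
```

```bash

python3 -m jog '[{"hand":0.04,"x":0,"y":0,"z":0.001,"ax":0,"ay":0,"az":0},{"hand":0.04,"x":0,"y":0,"z":0.001,"ax":0,"ay":0,"az":0},{"hand":0.04,"x":0,"y":0,"z":0.0005,"ax":0,"ay":0,"az":0},{"hand":0.04,"x":0,"y":0,"z":0,"ax":0,"ay":0,"az":0},{"hand":0.04,"x":0,"y":0,"z":0,"ax":0,"ay":0,"az":0},{"hand":0.04,"x":0,"y":0,"z":0,"ax":0,"ay":0,"az":0},{"hand":0.04,"x":0,"y":0,"z":0,"ax":0,"ay":0,"az":0},{"hand":0.04,"x":0,"y":0,"z":0,"ax":0,"ay":0,"az":0}]'>/dev/null; python3 st.py
```

```text
yaw 128.7 j6 -0.53 z 0.0556 F [-1.8  4.6 -0.9] T [0.93 0.41 0.06]
```

```bash

python3 -m jog '[{"hand":0.04,"x":0,"y":0,"z":0.0005,"ax":0,"ay":0,"az":0},{"hand":0.04,"x":0,"y":0,"z":0.0005,"ax":0,"ay":0,"az":0},{"hand":0.04,"x":0,"y":0,"z":0,"ax":0,"ay":0,"az":0},{"hand":0.04,"x":0,"y":0,"z":0,"ax":0,"ay":0,"az":0},{"hand":0.04,"x":0,"y":0,"z":0,"ax":0,"ay":0,"az":0},{"hand":0.04,"x":0,"y":0,"z":0,"ax":0,"ay":0,"az":0},{"hand":0.04,"x":0,"y":0,"z":0,"ax":0,"ay":0,"az":0},{"hand":0.04,"x":0,"y":0,"z":0,"ax":0,"ay":0,"az":0}]'>/dev/null; python3 st.py
```

```text
yaw 128.7 j6 -0.53 z 0.0548 F [-2.3  4.4  2.2] T [ 0.96  0.59 -0.  ]
```

Dropped in: underside ≈ 6.5–7 mm above the plate, with contact just starting. Now turn clockwise (+az), feeding z at 30 mm per turn and easing the small side force.

```bash

python3 -m jog '[{"hand":0.04,"x":0.0005,"y":0.0002,"z":0,"ax":0,"ay":0,"az":0},{"hand":0.04,"x":0,"y":0,"z":0.00024,"ax":0,"ay":0,"az":0.05},{"hand":0.04,"x":0,"y":0,"z":0.00024,"ax":0,"ay":0,"az":0.05},{"hand":0.04,"x":0,"y":0,"z":0.00024,"ax":0,"ay":0,"az":0.05},{"hand":0.04,"x":0,"y":0,"z":0.00024,"ax":0,"ay":0,"az":0.05},{"hand":0.04,"x":0,"y":0,"z":0,"ax":0,"ay":0,"az":0},{"hand":0.04,"x":0,"y":0,"z":0,"ax":0,"ay":0,"az":0},{"hand":0.04,"x":0,"y":0,"z":0,"ax":0,"ay":0,"az":0}]'>/dev/null; python3 st.py
```

```text
yaw 117.3 j6 -0.33 z 0.0536 F [-1.8  0.4  0.9] T [ 0.06  0.34 -0.02]
```

```bash

python3 -m jog '[{"hand":0.04,"x":0,"y":0,"z":0.00024,"ax":0,"ay":0,"az":0.05},{"hand":0.04,"x":0,"y":0,"z":0.00024,"ax":0,"ay":0,"az":0.05},{"hand":0.04,"x":0,"y":0,"z":0.00024,"ax":0,"ay":0,"az":0.05},{"hand":0.04,"x":0,"y":0,"z":0.00024,"ax":0,"ay":0,"az":0.05},{"hand":0.04,"x":0,"y":0,"z":0,"ax":0,"ay":0,"az":0},{"hand":0.04,"x":0,"y":0,"z":0,"ax":0,"ay":0,"az":0},{"hand":0.04,"x":0,"y":0,"z":0,"ax":0,"ay":0,"az":0},{"hand":0.04,"x":0,"y":0,"z":0,"ax":0,"ay":0,"az":0}]'>/dev/null; python3 st.py
```

```text
yaw 105.8 j6 -0.13 z 0.0527 F [ 0.3 -0.2 -1.4] T [ 0.01 -0.12 -0.01]
```

```bash

python3 -m jog '[{"hand":0.04,"x":0,"y":0,"z":0.00024,"ax":0,"ay":0,"az":0.05},{"hand":0.04,"x":0,"y":0,"z":0.00024,"ax":0,"ay":0,"az":0.05},{"hand":0.04,"x":0,"y":0,"z":0.00024,"ax":0,"ay":0,"az":0.05},{"hand":0.04,"x":0,"y":0,"z":0.00024,"ax":0,"ay":0,"az":0.05},{"hand":0.04,"x":0,"y":0,"z":0.00024,"ax":0,"ay":0,"az":0.05},{"hand":0.04,"x":0,"y":0,"z":0.00024,"ax":0,"ay":0,"az":0.05},{"hand":0.04,"x":0,"y":0,"z":0,"ax":0,"ay":0,"az":0},{"hand":0.04,"x":0,"y":0,"z":0,"ax":0,"ay":0,"az":0}]'>/dev/null; python3 st.py
```

```text
yaw 88.7 j6 0.17 z 0.0511 F [ 0.5  0.5 -1.4] T [ 0.06 -0.1   0.02]
```

```bash

python3 -m jog '[{"hand":0.04,"x":0,"y":0,"z":0.00024,"ax":0,"ay":0,"az":0.05},{"hand":0.04,"x":0,"y":0,"z":0.00024,"ax":0,"ay":0,"az":0.05},{"hand":0.04,"x":0,"y":0,"z":0.00024,"ax":0,"ay":0,"az":0.05},{"hand":0.04,"x":0,"y":0,"z":0.00024,"ax":0,"ay":0,"az":0.05},{"hand":0.04,"x":0,"y":0,"z":0.00024,"ax":0,"ay":0,"az":0.05},{"hand":0.04,"x":0,"y":0,"z":0.00024,"ax":0,"ay":0,"az":0.05},{"hand":0.04,"x":0,"y":0,"z":0,"ax":0,"ay":0,"az":0},{"hand":0.04,"x":0,"y":0,"z":0,"ax":0,"ay":0,"az":0}]'>/dev/null; python3 st.py
```

```text
yaw 71.5 j6 0.47 z 0.0498 F [ 0.2  0.6 -0.5] T [-0.03  0.02 -0.07]
```

```bash

python3 -m jog '[{"hand":0.04,"x":0,"y":0,"z":0.00024,"ax":0,"ay":0,"az":0.05},{"hand":0.04,"x":0,"y":0,"z":0.00024,"ax":0,"ay":0,"az":0.05},{"hand":0.04,"x":0,"y":0,"z":0.00024,"ax":0,"ay":0,"az":0.05},{"hand":0.04,"x":0,"y":0,"z":0.00024,"ax":0,"ay":0,"az":0.05},{"hand":0.04,"x":0,"y":0,"z":0,"ax":0,"ay":0,"az":0},{"hand":0.04,"x":0,"y":0,"z":0,"ax":0,"ay":0,"az":0},{"hand":0.04,"x":0,"y":0,"z":0,"ax":0,"ay":0,"az":0},{"hand":0.04,"x":0,"y":0,"z":0,"ax":0,"ay":0,"az":0}]'>/dev/null; python3 st.py
```

```text
yaw 60.0 j6 0.67 z 0.0489 F [ 0.2 -0.7 -0.1] T [ 0.02 -0.07 -0.01]
```

```bash

python3 -m jog '[{"hand":0.04,"x":0,"y":0,"z":0.00024,"ax":0,"ay":0,"az":0.05},{"hand":0.04,"x":0,"y":0,"z":0.00024,"ax":0,"ay":0,"az":0.05},{"hand":0.04,"x":0,"y":0,"z":0,"ax":0,"ay":0,"az":0},{"hand":0.04,"x":0,"y":0,"z":0,"ax":0,"ay":0,"az":0},{"hand":0.04,"x":0,"y":0,"z":0,"ax":0,"ay":0,"az":0},{"hand":0.04,"x":0,"y":0,"z":0,"ax":0,"ay":0,"az":0},{"hand":0.04,"x":0,"y":0,"z":0,"ax":0,"ay":0,"az":0},{"hand":0.04,"x":0,"y":0,"z":0,"ax":0,"ay":0,"az":0}]'>/dev/null; python3 st.py
```

```text
yaw 54.2 j6 0.77 z 0.0484 F [-0.6  0.5  0.5] T [ 0.01 -0.05  0.03]
```

```bash
cat > st2.py <<'E'
from plant import env
import numpy as np
A=[]
for i in range(5):
    s=env.read_state();A.append(np.r_[s["wrist_force"],s["ft_torque"],s["effort"][5],s["ee_pos"][2]]);
    if i<4: env.get_image("wrist")
q=s["orientation"];m=np.mean(A,0);print("t %.1f yaw %.1f z %.4f F %s T %s j6eff %.3f"%(s["t"],np.degrees(2*np.arctan2(q[1],q[0])),m[7],np.round(m[:3],1),np.round(m[3:6],3),m[6]))
E
python3 -m jog '[{"hand":0.04,"x":0,"y":0,"z":0.00024,"ax":0,"ay":0,"az":0.05},{"hand":0.04,"x":0,"y":0,"z":0.00024,"ax":0,"ay":0,"az":0.05},{"hand":0.04,"x":0,"y":0,"z":0,"ax":0,"ay":0,"az":0},{"hand":0.04,"x":0,"y":0,"z":0,"ax":0,"ay":0,"az":0},{"hand":0.04,"x":0,"y":0,"z":0,"ax":0,"ay":0,"az":0},{"hand":0.04,"x":0,"y":0,"z":0,"ax":0,"ay":0,"az":0},{"hand":0.04,"x":0,"y":0,"z":0,"ax":0,"ay":0,"az":0},{"hand":0.04,"x":0,"y":0,"z":0,"ax":0,"ay":0,"az":0}]'>/dev/null; python3 st2.py
```

```text
t 21.1 yaw 48.5 z 0.0484 F [-0.9 -0.2  5.6] T [-0.069  0.117 -0.115] j6eff -0.111
```

```bash

python3 -m jog '[{"hand":0.04,"x":0,"y":0,"z":0.00024,"ax":0,"ay":0,"az":0.05},{"hand":0.04,"x":0,"y":0,"z":0.00024,"ax":0,"ay":0,"az":0.05},{"hand":0.04,"x":0,"y":0,"z":0,"ax":0,"ay":0,"az":0},{"hand":0.04,"x":0,"y":0,"z":0,"ax":0,"ay":0,"az":0},{"hand":0.04,"x":0,"y":0,"z":0,"ax":0,"ay":0,"az":0},{"hand":0.04,"x":0,"y":0,"z":0,"ax":0,"ay":0,"az":0},{"hand":0.04,"x":0,"y":0,"z":0,"ax":0,"ay":0,"az":0},{"hand":0.04,"x":0,"y":0,"z":0,"ax":0,"ay":0,"az":0}]'>/dev/null; python3 st2.py
```

```text
t 22.0 yaw 42.8 z 0.0484 F [-1.4 -2.2  9.8] T [-0.444  0.339 -0.177] j6eff -0.180
```

z has stopped at 0.0484, so the flange seems to be down, but a torque of −0.18 N·m is showing with a sign I didn't expect. I'll relieve the downward push only and see what it does.

```bash

python3 -m jog '[{"hand":0.04,"x":0,"y":0,"z":-0.0005,"ax":0,"ay":0,"az":0},{"hand":0.04,"x":0,"y":0,"z":-0.0004,"ax":0,"ay":0,"az":0},{"hand":0.04,"x":0,"y":0,"z":0,"ax":0,"ay":0,"az":0},{"hand":0.04,"x":0,"y":0,"z":0,"ax":0,"ay":0,"az":0},{"hand":0.04,"x":0,"y":0,"z":0,"ax":0,"ay":0,"az":0},{"hand":0.04,"x":0,"y":0,"z":0,"ax":0,"ay":0,"az":0},{"hand":0.04,"x":0,"y":0,"z":0,"ax":0,"ay":0,"az":0},{"hand":0.04,"x":0,"y":0,"z":0,"ax":0,"ay":0,"az":0}]'>/dev/null; python3 st2.py
```

```text
t 22.9 yaw 42.7 z 0.0484 F [ 1.4 -2.2  4.2] T [-0.464 -0.306  0.017] j6eff -0.005
```

```bash

python3 -m jog '[{"hand":0.04,"x":0,"y":0,"z":-0.0002,"ax":0,"ay":0,"az":0.04},{"hand":0.04,"x":0,"y":0,"z":0,"ax":0,"ay":0,"az":0.04},{"hand":0.04,"x":0,"y":0,"z":0,"ax":0,"ay":0,"az":0},{"hand":0.04,"x":0,"y":0,"z":0,"ax":0,"ay":0,"az":0},{"hand":0.04,"x":0,"y":0,"z":0,"ax":0,"ay":0,"az":0},{"hand":0.04,"x":0,"y":0,"z":0,"ax":0,"ay":0,"az":0},{"hand":0.04,"x":0,"y":0,"z":0,"ax":0,"ay":0,"az":0},{"hand":0.04,"x":0,"y":0,"z":0,"ax":0,"ay":0,"az":0}]'>/dev/null; python3 st2.py
```

```text
t 23.8 yaw 38.2 z 0.0484 F [ 1.7 -1.2  1.1] T [-0.295 -0.513  0.008] j6eff 0.005
```

```bash

python3 -m jog '[{"hand":0.04,"x":0,"y":0,"z":0,"ax":0,"ay":0,"az":0.04},{"hand":0.04,"x":0,"y":0,"z":0,"ax":0,"ay":0,"az":0.04},{"hand":0.04,"x":0,"y":0,"z":0,"ax":0,"ay":0,"az":0},{"hand":0.04,"x":0,"y":0,"z":0,"ax":0,"ay":0,"az":0},{"hand":0.04,"x":0,"y":0,"z":0,"ax":0,"ay":0,"az":0},{"hand":0.04,"x":0,"y":0,"z":0,"ax":0,"ay":0,"az":0},{"hand":0.04,"x":0,"y":0,"z":0,"ax":0,"ay":0,"az":0},{"hand":0.04,"x":0,"y":0,"z":0,"ax":0,"ay":0,"az":0}]'>/dev/null; python3 st2.py
```

```text
t 24.6 yaw 33.6 z 0.0484 F [ 2.2 -2.3 -0.4] T [-0.527 -0.585  0.006] j6eff 0.001
```

```bash

python3 -m jog '[{"hand":0.04,"x":0,"y":0.0003,"z":0,"ax":0,"ay":0,"az":0.03},{"hand":0.04,"x":0,"y":0,"z":0,"ax":0,"ay":0,"az":0.03},{"hand":0.04,"x":0,"y":0,"z":0,"ax":0,"ay":0,"az":0},{"hand":0.04,"x":0,"y":0,"z":0,"ax":0,"ay":0,"az":0},{"hand":0.04,"x":0,"y":0,"z":0,"ax":0,"ay":0,"az":0},{"hand":0.04,"x":0,"y":0,"z":0,"ax":0,"ay":0,"az":0},{"hand":0.04,"x":0,"y":0,"z":0,"ax":0,"ay":0,"az":0},{"hand":0.04,"x":0,"y":0,"z":0,"ax":0,"ay":0,"az":0}]'>/dev/null; python3 st2.py
```

```text
t 25.5 yaw 30.1 z 0.0484 F [ 0.9 -2.4 -0.4] T [-0.497 -0.383  0.043] j6eff 0.035
```

```bash

python3 -m jog '[{"hand":0.04,"x":0,"y":0,"z":0,"ax":0,"ay":0,"az":0.025},{"hand":0.04,"x":0,"y":0,"z":0,"ax":0,"ay":0,"az":0.025},{"hand":0.04,"x":0,"y":0,"z":0,"ax":0,"ay":0,"az":0},{"hand":0.04,"x":0,"y":0,"z":0,"ax":0,"ay":0,"az":0},{"hand":0.04,"x":0,"y":0,"z":0,"ax":0,"ay":0,"az":0},{"hand":0.04,"x":0,"y":0,"z":0,"ax":0,"ay":0,"az":0},{"hand":0.04,"x":0,"y":0,"z":0,"ax":0,"ay":0,"az":0},{"hand":0.04,"x":0,"y":0,"z":0,"ax":0,"ay":0,"az":0}]'>/dev/null; python3 st2.py
```

```text
t 26.4 yaw 27.3 z 0.0484 F [ 0.4 -5.5 -0.1] T [-1.036 -0.29  -0.028] j6eff -0.002
```

```bash

python3 -m jog '[{"hand":0.04,"x":-0.0002,"y":0.0005,"z":0,"ax":0,"ay":0,"az":0.02},{"hand":0.04,"x":0,"y":0,"z":0,"ax":0,"ay":0,"az":0.02},{"hand":0.04,"x":0,"y":0,"z":0,"ax":0,"ay":0,"az":0},{"hand":0.04,"x":0,"y":0,"z":0,"ax":0,"ay":0,"az":0},{"hand":0.04,"x":0,"y":0,"z":0,"ax":0,"ay":0,"az":0},{"hand":0.04,"x":0,"y":0,"z":0,"ax":0,"ay":0,"az":0},{"hand":0.04,"x":0,"y":0,"z":0,"ax":0,"ay":0,"az":0},{"hand":0.04,"x":0,"y":0,"z":0,"ax":0,"ay":0,"az":0}]'>/dev/null; python3 st2.py
```

```text
t 27.2 yaw 25.0 z 0.0484 F [-1. -5. -0.] T [-0.924  0.05   0.021] j6eff 0.029
```

```bash

python3 -m jog '[{"hand":0.04,"x":0,"y":0,"z":0,"ax":0,"ay":0,"az":0.02},{"hand":0.04,"x":0,"y":0,"z":0,"ax":0,"ay":0,"az":0.02},{"hand":0.04,"x":0,"y":0,"z":0,"ax":0,"ay":0,"az":0},{"hand":0.04,"x":0,"y":0,"z":0,"ax":0,"ay":0,"az":0},{"hand":0.04,"x":0,"y":0,"z":0,"ax":0,"ay":0,"az":0},{"hand":0.04,"x":0,"y":0,"z":0,"ax":0,"ay":0,"az":0},{"hand":0.04,"x":0,"y":0,"z":0,"ax":0,"ay":0,"az":0},{"hand":0.04,"x":0,"y":0,"z":0,"ax":0,"ay":0,"az":0}]'>/dev/null; python3 st2.py
```

```text
t 28.1 yaw 22.7 z 0.0484 F [-1.2 -5.3  0.3] T [-1.117  0.093  0.295] j6eff 0.277
```

The torque has risen to about +0.28 N·m with no net axial force, so it is snug. Now open and retreat straight up.

```bash

python3 -m jog '[{"hand":0.05,"x":0,"y":0,"z":0,"ax":0,"ay":0,"az":0},{"hand":0.06,"x":0,"y":0,"z":0,"ax":0,"ay":0,"az":0},{"hand":0.07,"x":0,"y":0,"z":0,"ax":0,"ay":0,"az":0},{"hand":0.08,"x":0,"y":0,"z":0,"ax":0,"ay":0,"az":0},{"hand":0.08,"x":0,"y":0,"z":0,"ax":0,"ay":0,"az":0},{"hand":0.08,"x":0,"y":0,"z":-0.005,"ax":0,"ay":0,"az":0},{"hand":0.08,"x":0,"y":0,"z":-0.01,"ax":0,"ay":0,"az":0},{"hand":0.08,"x":0,"y":0,"z":-0.015,"ax":0,"ay":0,"az":0}]'; python3 -m jog '[{"hand":0.08,"x":0,"y":0,"z":-0.02,"ax":0,"ay":0,"az":0},{"hand":0.08,"x":0,"y":0,"z":-0.03,"ax":0,"ay":0,"az":0},{"hand":0.08,"x":0,"y":0,"z":-0.03,"ax":0,"ay":0,"az":0},{"hand":0.08,"x":0,"y":0,"z":-0.02,"ax":0,"ay":0,"az":0},{"hand":0.08,"x":0,"y":0,"z":-0.01,"ax":0,"ay":0,"az":0},{"hand":0.08,"x":0,"y":0,"z":0,"ax":0,"ay":0,"az":0},{"hand":0.08,"x":0,"y":0,"z":0,"ax":0,"ay":0,"az":0},{"hand":0.08,"x":0,"y":0,"z":0,"ax":0,"ay":0,"az":0}]'; python3 m2.py w9.png; python3 - <<'E'
import cv2
from h import *
save(env.get_image("scene"),"s9.png")
w=cv2.imread("pics/w9.png");s=cv2.imread("pics/s9.png")[130:290,250:420]
cv2.imwrite("pics/c9.png",cv2.hconcat([cv2.resize(w[60:340,180:460],(400,400),interpolation=3),cv2.resize(s,(400,400),interpolation=3)]))
E
```

```text
t: 28.75
ee_pos: [0.4995, 0.0728, 0.0785]
orientation: [0.98, 0.197, -0.001, -0.0]
wrist_force: [0.3, -0.2, 0.1]
finger_gap: 0.0799
t: 29.42
ee_pos: [0.4995, 0.0727, 0.1872]
orientation: [0.98, 0.197, -0.001, -0.0]
wrist_force: [1.0, -0.1, -1.5]
finger_gap: 0.0802
[0.4995 0.0727 0.1872] [ 0.9805  0.1967 -0.001  -0.0001] [ 0.1445  0.1607 -0.3455  1.0667  0.      1.3193] [ 1.0468 -0.1417 -1.5191] 58.01390436615933
[[ 0.9225  0.3682  0.1159  0.4709]
 [ 0.3861 -0.8783 -0.282   0.1451]
 [-0.002   0.3049 -0.9524  0.3299]
 [ 0.      0.      0.      1.    ]]
nut 0.8 [321.4 187.6] [0.505  0.0628 0.    ]
stud_foot 0.93 [323.4 188.2] [0.5024 0.0734 0.042 ]
stud_crown 0.69 [319.9 193.5] [0.4989 0.0745 0.066 ]
post_bare 0.97 [322.6 187.3] [0.5015 0.0739 0.042 ]
```

View pics/c9.png

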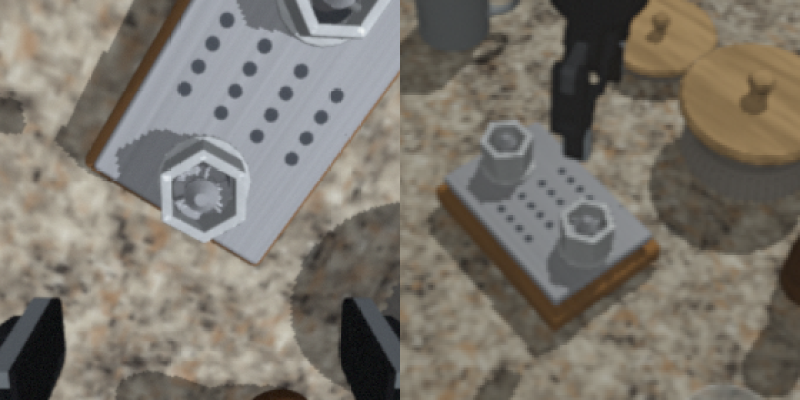

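The nut is on the stud at the same height as its neighbour. Its flats still line up with the jaws, so it did not spring back on release. The gripper is clear and nothing is being touched.

```bash
python3 -c "
from plant import env
env.sign_off()"
```

```text
the job is handed in; nothing more can be done
```

The nut is on the bare stud, flange down on the plate and nipped up snug. The job is handed in at about 30 s of the 72 s allowed.

- **Fitting:** The nut landed on the crown lands, about 14 mm above the plate. I backed it off about 50° until it dropped in, to about 7 mm above the plate.
- **Tightening:** I then turned it about 106° clockwise. The flange met the plate and the last 0.04 rad brought the torque up.
- **Snugness:** The final torque averaged about 0.28–0.295 N·m, with almost no axial force at the wrist. That is inside the 0.1–0.3 N·m band but near its top, and it can't be measured again after release. The nut-to-stud clamping force could not be measured directly.
- **Forces:** The highest wrist force I read was about 11 N, but I only read it at the end of each move.
- **Final pictures:** The nut sits at the same height as its neighbour, and its flats are still lined up with the jaws. The arm is clear and touching nothing. The arm never went near the mill, mug or tumbler, though I didn't measure their positions again.
- **Disagreement:** While I was pressing down as the flange touched the plate, the torque briefly read −0.18 N·m, the opposite sign to what I expected. It disappeared when I eased the downward push, and I did not find the cause.

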